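# Raise the slide rack of the staining station with its cam lever and hold it up

### The job

Free the lifting carriage of the slide-rack lifter by turning its black clamp knob about a quarter turn anticlockwise (seen from above), until the steel toe is swung well clear of the blue carriage plate. Then swing the red-handled cam lever up until it stands upright, the cam's highest lift, and keep holding it there so that the slide rack stays raised: the lever springs back if released, and tips over the top if pushed far past upright, which must not happen. The program finishes while still holding the lever; do not touch the rack and leave everything else where it stands.

Things in the scene. Friction and masses are not known exactly. Their poses are not given: they have to be found in the camera images.
- lifter: slide-rack lifter fixed to the bench, turned somewhat about the vertical. Base plate 200 x 260 x 10 mm; origin on the bench; x from front (lever side) to rear, y left, z up. In its frame, mm: glass dish 124 x 112 centred (0, 78), rim z 56; clamp pillar 30 x 30, top z 115, at (-85, -20); guide posts 10 dia, top z 160, at (46, -70), (46, -20); cam shaft along y at x 0, z 70
- knob_grip (a point): where to grip the clamp knob, on its vertical axis; in the lifter's frame at (-85, -20, 153) mm. The grip is a black bar 44 mm long, 13 mm thick, z 135 to 165 mm, with a white line on top on the toe's side. The steel toe below it runs 55 mm out from the axis, 16 mm wide, z 117.5 to 124.5 mm
- clamp_knob (a joint): clamp knob angle, rad, growing anticlockwise seen from above. At 0 bar and toe lie along the lifter's +x, the toe over the carriage plate, blocking it; starts at 0 to 0.3; toe well clear from 1.2 on; end stop 1.6. Stays where left; friction about 0.05 N m
- lever_bar (a point): centre of the lever's red handle, a horizontal bar 14 mm in diameter along the lifter's y, on the -y side of the lever arm; 25 mm of free bar either way from this point. Moves with the lever; at rest at (-95, -133, 70) mm in the lifter's frame
- cam_axis (a point): point on the lever's pivot axis (which runs along the lifter's y), in the same vertical plane as lever_bar and 95 mm from it; in the lifter's frame at (0, -133, 70) mm
- cam_lever (a joint): cam lever angle, rad: 0 = level, handle toward the lifter's -x (rest stop); grows as the handle swings up; 1.571 = upright, handle right above the pivot, carriage highest; beyond that the carriage sinks; end stop 2.15. A spring and the carriage's weight pull it back to 0 with 4 to 7 N at the handle; it does not stay up by itself
- carriage (a joint): height of the carriage above its lowest position, m: 0.030 x sin(lever angle), so 0.030 at the highest lift; it rises only about 2 mm while the toe is over its blue plate. The plate, in the lifter's frame: x -53 to 62, y -92 to 2 mm, top at z 116 mm when down
- tray (a point): centre of the carriage's tray floor, on which the rack stands inside the dish; z 22 mm when down, 52 mm when up
- rack: loose steel slide rack with nine glass slides, 84 x 60 x 30 mm and a wire bail to 62 mm, standing in the tray; origin at the centre of its underside, which lies on point tray. Not to be touched
- dish_a: bystander: lidded glass staining dish with blue inside, 92 x 76 x 64 mm high, loose; origin at the centre of its underside
- dish_b: bystander: lidded glass staining dish with green inside, 92 x 76 x 64 mm high, loose; origin at the centre of its underside
- dish_c: bystander: lidded glass staining dish with red inside, 92 x 76 x 64 mm high, loose; origin at the centre of its underside
- amber: bystander: amber bottle with a red cap, 64 mm dia, 170 mm high, loose; origin at the centre of its underside
- jar: bystander: small clear jar, 42 mm dia, 58 mm high, loose, standing to the rear right of the lifter; origin at the centre of its underside
- pot: bystander: small white pot with a yellow cap, 36 mm dia, 48 mm high, loose, standing on the lifter's base plate in front of the dish; origin at the centre of its underside
- beaker: bystander: empty glass beaker, 64 mm dia, 80 mm high, loose; origin at the centre of its underside

How it is judged:
On the way, in this order (a step that is already met when the one before it is completed fails the run):
1. clamp knob turned so that the toe is well clear (1.2 rad or more), the lever still down (value of joint clamp_knob above 1.2 rad and value of joint cam_lever below 0.3 rad), for 0.1 s.
2. cam lever upright, at the highest lift, held (value of joint cam_lever between 1.43 and 1.71 rad and contact force between any of the fingers, the arm and cam_lever above 0.5 N), for 0.3 s.
At the end, for the whole second after the job is handed in: Through the last second: lever upright within 0.14 rad, still, pressed by the robot with over 0.5 N; carriage raised at least 28.5 mm; knob still turned free (over 1.15 rad); rack upright on its tray within 8 mm of its place, untouched by the robot (all of step 2 and velocity of joint cam_lever between -0.1 and 0.1 rad/s and value of joint carriage above 0.0285 m and value of joint clamp_knob above 1.15 rad and contact force between each of the fingers, the arm and rack below 0.3 N and distance between rack and tray below 0.008 m and angle between rack's own z axis and vertical below 0.12 rad); the arm keeps its last pose, push and grip.
It fails at once if the lever is forced up while the toe still blocks the carriage (value of joint clamp_knob below 1 rad and value of joint cam_lever above 0.4 rad).
It fails at once if the lever tips far over the top (more than 0.35 rad past upright) (value of joint cam_lever above 1.92 rad).
It fails at once if the robot touches the rack (contact force between any of the fingers, the arm and rack above 0.5 N).
It fails at once if a bystander is shoved (over 30 mm) or tipped (distance of any of dish_a, dish_b, dish_c, amber, jar, pot, beaker from where it was at the start of the episode above 0.03 m or angle between any of dish_a, dish_b, dish_c, amber, jar, pot, beaker's own z axis and vertical above 0.35 rad).
It also fails if it takes over 51 s, if anything falls off the work surface, if the arm or the gripper's body presses on something with over 40 N, if the wrist force passes 120 N, or if a joint passes its speed limit or range.

### The arm

A 6-joint arm with a two-finger parallel gripper is mounted at the origin on the work surface. World frame = base frame: x ahead of the robot, y to its left, z up, the work surface at z = 0. Lengths are in m, angles in rad, forces in N, time in s.
With the tool pointing down it reaches from about 0.325 to 0.9 m from the base axis. Payload 6.1 kg.
Tool frame: the origin (TCP) lies on the mounting face of the last link; the fingertips stand 182 mm ahead of it and the grasp point (between the pads) lies 164 mm ahead of it; x points along the fingers, y is the direction in which the jaws open and shut, and the axes are right-handed (so a half turn about x gives the same grasp; the last joint's range is limited). The gripper opens to 87 mm and grips with 3 to 60 N. Pads are 19 mm wide; open, the fingers measure 117 mm over their backs; the gripper's body (75 mm by 190 mm) begins 51 mm behind the grasp point.
Start: joints at [-1.467, 0.22, 1.526, -0, 1.395, -0.126], TCP at [0.142, -0.609, 0.405] pointing down, gripper open.
Joint ranges: [-2.98, 2.98], [-0.91, 2.08], [0.09, 2.57], [-1.24, 4.39], [0.2, 2.65], [-2.68, 2.68]. Speed limits (rad/s): [2.57, 2.57, 3.01, 3.14, 3.14, 3.14].

### API

Orientations are given as a unit quaternion [w, x, y, z].
In Python, from workcell import r gives the robot as it stands.
- The arm moves only by the tool arm_command, never from a script. Its argument "increments" is a list of rows, each an object with "xyz": the shift along the tool's x, y, z in units of 25 mm (1.0 is 25 mm), a list of three; "angular": the turn, a rotation vector about the tool's x, y, z in rad, a list of three; "fingers": the closure, from 0 (fully open) to 1 (shut). In form: [{"xyz": [x, y, z], "angular": [rx, ry, rz], "fingers": fingers}, ...]. A call has 1 to 10 rows; each row is the pose to reach, as a shift and turn from the pose measured when the call began, along the tool's axes at that moment; what a row does not reach only later rows make up. A row lasts 1/10 s, in which the tool goes at most 50 mm and 8.59 degrees, less where a joint would pass 70% of its speed; a pose out of reach is approached as far as the arm can. A call with a gripper value outside its range is refused whole. The fingers move at their own pace and stop on an object; "force" is the grip in N (left out, the last holds). Time passes only in rows, so rows that repeat a pose let the fingers close. It gives the time, the measured TCP pose, the force and the opening at its end, in the units of the state.
- r.read_state(): the state, without advancing time (a new reading comes with each control period).
- r.snapshot(name): name is "side" or "top"; returns the picture (420x560x3 uint8, red, green, blue); there is no depth.
- r.camera_info(name): a dict with "mtx" (3x3 intrinsics, pixels), "D" ([k1, k2, p1, p2, k3] as OpenCV has them; the pictures are not rectified), "view" (4x4, takes a point from world to camera coordinates). Camera axes: x right, y down, z forward; pixel columns grow to the right and rows downward; lengths in m; the calibration is good to about 2 mm. A picture is of the moment at which its call begins. camera_info takes no time and is no camera call.
- r.finish_job(): hands the job in, once; it reports no verdict.
The state is a dict: "clock": time; "joint_pos": joint angles; "joint_vel": joint speeds; "joint_torque": joint torques, N m; "eef_pos": TCP position; "tool_rot": TCP orientation; "contact_force": force on the tool from outside, world axes, zero at the start; "wrist_torque": the same for the moment, N m; "gripper_width": finger opening in m.
Only numpy, scipy, OpenCV 4.12 (cv2) and the standard library are available. Lean on these libraries where they do the work, as an engineer would, in place of code of your own. Each camera call takes 0.05 s, during which the arm holds its last target. There are 200 camera calls.

## Working session

There is one attempt and no reset: what is moved stays moved. The work goes in short steps, Python scripts to look and compute and a tool call to move; the robot and the scene stay as the last step left them, time stands still between calls to the robot, and variables do not carry over. Pictures are saved under pics/ and viewed, about 8 in all and at most 12, crops included, and the job is handed in when it is done.

Besides the shell and the picture viewer there is one more tool, called after ">>>" as name(argument=value, ...), one argument or row to a line, values as JSON. arm_command: Moves the arm, as the interface text tells. Its arguments: {"type":"object","properties":{"increments":{"type":"array","items":{"type":"object","properties":{"xyz":{"type":"array","items":{"type":"number"}},"angular":{"type":"array","items":{"type":"number"}},"fingers":{"type":"number"}}}},"force":{"type":"number"}},"required":["increments"]}

```bash
mkdir -p pics; ls; python3 - <<'E'
from workcell import r
import cv2
for n in("side","top"):
    cv2.imwrite(f"pics/{n}0.png",r.snapshot(n)[:,:,::-1]); c=r.camera_info(n); print(n,c)
print(r.read_state())
E
```

```text
pics
side {'mtx': array([[505.18612837,   0.        , 281.74593537],
       [  0.        , 505.18612837, 209.18911389],
       [  0.        ,   0.        ,   1.        ]]), 'D': array([-0.14517107,  0.        ,  0.        ,  0.        ,  0.        ]), 'view': array([[-0.97467755, -0.22292824,  0.01751194,  0.54552439],
       [-0.15965482,  0.63892247, -0.75252137,  0.1736776 ],
       [ 0.15656949, -0.73626155, -0.65833496,  1.52171717],
       [ 0.        ,  0.        ,  0.        ,  1.        ]])}
top {'mtx': array([[409.64405865,   0.        , 279.49810124],
       [  0.        , 409.64405865, 203.91467429],
       [  0.        ,   0.        ,   1.        ]]), 'D': array([-0.01676911,  0.        ,  0.        ,  0.        ,  0.        ]), 'view': array([[-0.02799513, -0.99959408, -0.00528645,  0.00535938],
       [-0.99121019,  0.02844363, -0.12920262,  0.59092916],
       [ 0.12930054,  0.00162294, -0.99160412,  1.06519783],
       [ 0.        ,  0.        ,  0.        ,  1.        ]])}
{'clock': 0.1, 'joint_pos': array([-1.46709095e+00,  2.21144648e-01,  1.52749344e+00, -8.12440606e-06,
        1.39470410e+00, -1.26106571e-01]), 'joint_vel': array([ 0.0027205 , -0.00127218, -0.00266779, -0.00089979, -0.0012475 ,
       -0.00040119]), 'joint_torque': array([ 5.12157640e-04, -4.95948279e+01, -3.88517833e+01,  7.00995955e-02,
        5.15692367e-02, -4.26869326e-05]), 'eef_pos': array([ 0.14233726, -0.6083276 ,  0.40374972]), 'tool_rot': array([ 0.08045404,  0.70244759,  0.08169113, -0.70243939]), 'contact_force': array([-0.61033969,  0.30116499, -0.39003263]), 'wrist_torque': array([-0.01315245, -0.01780698,  0.00668057]), 'gripper_width': 0.0868858587282664}
```

View pics/top0.png

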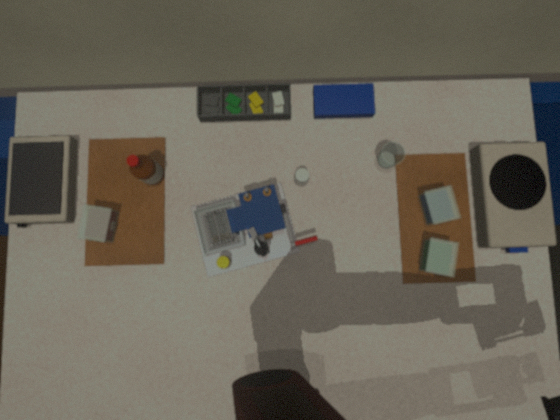

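View pics/side0.png

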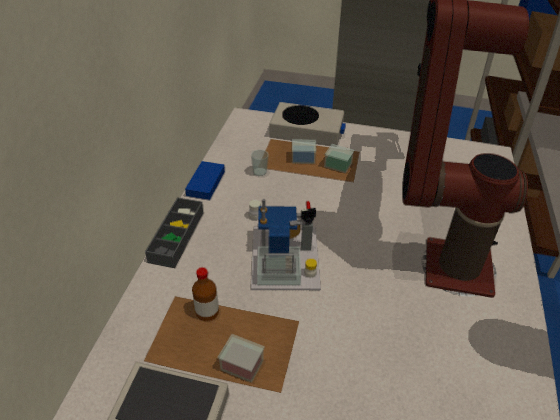

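The top view shows the lifter around (245,225), the knob at (262,245) and the red handle at (306,240). In the side view the knob is at (308,213). I'll enlarge both.

```bash
python3 - <<'E'
import cv2,numpy as np
t=cv2.imread("pics/top0.png")[165:290,180:330]; s=cv2.imread("pics/side0.png")[185:295,240:340]
f=lambda i,k:cv2.resize(cv2.convertScaleAbs(i,alpha=1.5),None,fx=k,fy=k,interpolation=cv2.INTER_CUBIC)
cv2.imwrite("pics/tc.png",f(t,4.8)); cv2.imwrite("pics/sc.png",f(s,5.4))
E
```

```text
(no output)
```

View pics/tc.png

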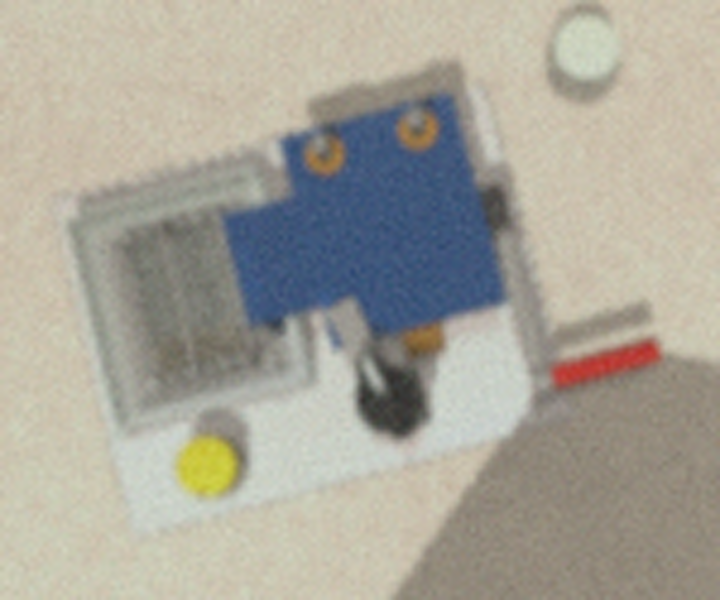

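View pics/sc.png

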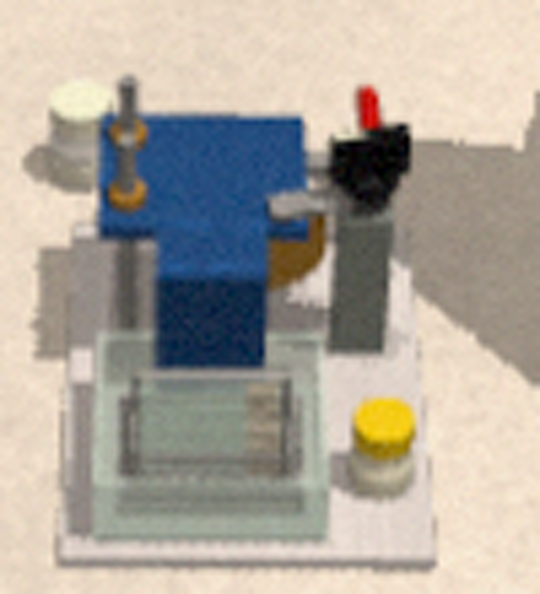

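```bash
cat > h.py <<'E'
from workcell import r
import numpy as np,cv2
from scipy.optimize import least_squares
from scipy.spatial.transform import Rotation as R
C={n:r.camera_info(n) for n in("side","top")}
def proj(n,P):
    V=C[n]["view"]; return cv2.projectPoints(np.atleast_2d(P).astype(float),cv2.Rodrigues(V[:3,:3])[0],V[:3,3],C[n]["mtx"],C[n]["D"])[0][:,0]
def W(p,L): c,s=np.cos(p[2]),np.sin(p[2]); L=np.atleast_2d(L)/1000.; return np.c_[p[0]+c*L[:,0]-s*L[:,1],p[1]+s*L[:,0]+c*L[:,1],L[:,2]]
def tool():
    s=r.read_state(); q=s["tool_rot"]; return s,R.from_quat(np.r_[q[1:],q[0]])
E
python3 - <<'E'
from h import *
T=[((62,-92,116),(455,95)),((-53,-92,116),(505,298)),((62,2,116),(283,140)),((-95,-108,70),(555,377)),((-95,-158,70),(659,348)),((-100,130,10),(142,532)),((100,130,10),(65,195)),((-85,-20,165),(392,395))]
S=[((62,-92,116),(105,115)),((-53,-92,116),(303,117)),((62,2,116),(97,238)),((-53,2,116),(308,240)),((100,130,10),(60,555)),((-100,130,10),(433,560)),((46,-70,160),(127,80))]
tl=np.array([a for a,_ in T]);tu=(np.array([b for _,b in T])+.5)/4.8-.5+[180,165]
sl=np.array([a for a,_ in S]);su=(np.array([b for _,b in S])+.5)/5.4-.5+[240,185]
f=lambda p:np.r_[(proj("top",W(p,tl))-tu).ravel(),(proj("side",W(p,sl))-su).ravel()]
o=least_squares(f,[.5,.1,.2],loss="soft_l1"); print(o.x,o.fun.reshape(-1,2).round(1).tolist() if 0 else f(o.x).reshape(-1,2).round(1))
p=o.x; np.save("p.npy",p)
print(W(p,[[-85,-20,153],[-95,-133,70],[0,-133,70],[-85,-20,165]]))
u=np.array([[392,395],[372,370],[345,318]]); u=(u+.5)/4.8-.5+[180,165]
for z in(.165,.121):
  for q in u:
    e=least_squares(lambda w:(proj("top",[w[0],w[1],z])-q).ravel(),[.4,0]).x; print(z,q,e)
s,t=tool(); print(s["eef_pos"],t.as_matrix())
E
```

```text
[0.54503095 0.07947764 0.29533751] [[-3.8 -0.1]
 [ 0.4  0.9]
 [-3.5  2.3]
 [ 0.9 -0.9]
 [-2.5 -1. ]
 [ 3.5 -2.6]
 [-1.9 -1.8]
 [-0.6  1.8]
 [-0.2  0.6]
 [ 0.8 -1. ]
 [ 2.5 -1.1]
 [ 2.8 -2.8]
 [-1.8 -1.6]
 [-1.4 -5.5]
 [ 1.2  0.5]]
[[ 0.46953237  0.03560323  0.153     ]
 [ 0.49285542 -0.07541495  0.07      ]
 [ 0.5837423  -0.04776398  0.07      ]
 [ 0.46953237  0.03560323  0.165     ]]
0.165 [261.27083333 246.89583333] [0.47369292 0.03409322]
0.165 [257.10416667 241.6875    ] [0.48617101 0.04363159]
0.165 [251.47916667 230.85416667] [0.51205472 0.0563865 ]
0.121 [261.27083333 246.89583333] [0.4748542  0.03624281]
0.121 [257.10416667 241.6875    ] [0.48789969 0.0462149 ]
0.121 [251.47916667 230.85416667] [0.51496038 0.0595498 ]
[ 0.14233726 -0.6083276   0.40374972] [[-1.89066477e-04  2.27795651e-01 -9.73708943e-01]
 [ 1.73930297e-03 -9.73707413e-01 -2.27795631e-01]
 [-9.99998470e-01 -1.73664337e-03 -2.12110221e-04]]
```

```bash
python3 - <<'E'
from h import *
T=[((62,-92,116),(455,95)),((-53,-92,116),(505,298)),((62,2,116),(283,140)),((-95,-108,70),(555,377)),((-95,-158,70),(659,348)),((-100,130,10),(142,532)),((100,130,10),(65,195)),((-85,-20,165),(392,395))]
S=[((62,-92,116),(105,115)),((-53,-92,116),(303,117)),((62,2,116),(97,238)),((-53,2,116),(308,240)),((100,130,10),(60,555)),((-100,130,10),(433,560)),((46,-70,160),(127,80))]
tl=np.array([a for a,_ in T]);tu=(np.array([b for _,b in T])+.5)/4.8-.5+[180,165]
sl=np.array([a for a,_ in S]);su=(np.array([b for _,b in S])+.5)/5.4-.5+[240,185]
ft=lambda p:(proj("top",W(p,tl))-tu).ravel()
fs=lambda p:(proj("side",W(p,sl))-su).ravel()
for f in(ft,fs,lambda p:np.r_[ft(p),fs(p)]):
  o=least_squares(f,[.5,.05,.2]); print(o.x,f(o.x).reshape(-1,2).round(1).tolist(),W(o.x,[-85,-20,153]))
E
```

```text
[0.54525744 0.07675122 0.27957996] [[-2.2, 0.2], [1.3, 1.4], [-2.0, 2.1], [1.6, -0.2], [-1.7, -0.0], [3.8, -3.3], [-0.6, -2.8], [0.1, 2.0]] [[0.4690769  0.03407188 0.153     ]]
[0.54498328 0.08677782 0.29591978] [[-0.8, 2.1], [0.3, 0.5], [1.8, 0.6], [2.3, -1.2], [-2.4, 0.3], [-1.8, -3.7], [0.6, 2.0]] [[0.46951026 0.04285946 0.153     ]]
[0.54530751 0.07937122 0.28666999] [[-3.5, 0.0], [0.3, 1.1], [-3.2, 2.1], [0.7, -0.5], [-2.6, -0.5], [3.2, -3.0], [-1.7, -2.4], [-0.8, 1.8], [-0.0, 0.4], [0.9, -1.0], [2.4, -1.2], [2.7, -2.8], [-2.3, -1.9], [-1.8, -5.3], [1.4, 0.4]] [[0.46943149 0.03615283 0.153     ]]
```

```bash
python3 - <<'E'
from h import *
T=[((62,-92,116),(455,95)),((-53,-92,116),(505,298)),((62,2,116),(283,140)),((-95,-108,70),(555,377)),((-95,-158,70),(659,348)),((-85,-20,165),(392,395)),((46,-70,160),(418,113)),((46,-20,160),(323,140))]
S=[((62,-92,116),(105,115)),((-53,-92,116),(303,117)),((62,2,116),(97,238)),((-53,2,116),(308,240)),((46,-70,160),(127,80)),((-85,-20,165),(370,135))]
tl=np.array([a for a,_ in T]);tu=(np.array([b for _,b in T])+.5)/4.8-.5+[180,165]
sl=np.array([a for a,_ in S]);su=(np.array([b for _,b in S])+.5)/5.4-.5+[240,185]
ft=lambda p:(proj("top",W(p,tl))-tu).ravel()
fs=lambda p:(proj("side",W(p,sl))-su).ravel()
for f in(ft,fs,lambda p:np.r_[ft(p),fs(p)]):
  o=least_squares(f,[.5,.05,.2]); print(o.x,f(o.x).reshape(-1,2).round(1).tolist(),W(o.x,[-85,-20,153]))
p=o.x;np.save("p.npy",p);print(W(p,[[-85,-20,153],[-95,-133,70],[0,-133,70]]))
print((proj("top",W(p,[[-100,130,10],[100,130,10],[-100,-130,10]]))-[180,165])*4.8)
E
```

```text
[0.55126362 0.07492196 0.24016793] [[-0.2, -1.1], [1.6, 0.6], [-0.4, -0.6], [1.3, -0.5], [-1.8, 0.4], [-0.5, 0.1], [0.1, 0.6], [-0.2, 0.5]] [[0.47346061 0.03527741 0.153     ]]
[0.55155808 0.084927   0.2311832 ] [[-0.8, 0.5], [0.3, 0.5], [-0.2, -1.1], [0.3, -1.1], [0.1, 0.6], [0.3, 0.7]] [[0.47340201 0.04598308 0.153     ]]
[0.55166085 0.07685967 0.23839625] [[-0.9, -1.1], [0.8, 0.5], [-1.2, -0.8], [0.5, -0.6], [-2.6, 0.3], [-1.4, -0.0], [-0.6, 0.5], [-0.9, 0.3], [-0.4, -1.1], [0.6, -1.3], [0.4, -2.9], [0.8, -3.1], [0.6, -1.0], [0.7, -1.2]] [[0.47378771 0.03735303 0.153     ]]
[[ 0.47378771  0.03735303  0.153     ]
 [ 0.49075487 -0.07481254  0.07      ]
 [ 0.58306807 -0.05237881  0.07      ]]
[[148.41147318 495.84659044]
 [ 64.57414773 158.04668079]
 [591.49584222 374.3141862 ]]
```

```bash
cat >> h.py <<'E'
def rel(g=None,tcp=None,yaw=None):
    s,t=tool(); e=s["eef_pos"]; M=t.as_matrix()
    N=M if yaw is None else np.c_[[0,0,-1],[np.cos(yaw),np.sin(yaw),0],[-np.sin(yaw),np.cos(yaw),0]]
    if N is not M: N[:,2]=np.cross(N[:,0],N[:,1])
    if tcp is None: tcp=np.array(g)-.164*N[:,0]
    print("t",s["clock"],"units",(M.T@(tcp-e)/.025).round(2),"ang",R.from_matrix(M.T@N).as_rotvec().round(3),"F",s["contact_force"].round(1))
E
python3 -c "
from h import *
rel(g=[.4738,.0365,.24],yaw=-1.05)"
```

```text
t 0.1 units [  0.03 -22.09 -18.79] ang [-0.291 -0.     0.002] F [-0.6  0.3 -0.4]
```

>>> arm_command(
  increments=[
    {"xyz": [0,-22.1,-18.8],"angular": [-0.29,0,0],"fingers": 0},
    {"xyz": [0,-22.1,-18.8],"angular": [-0.29,0,0],"fingers": 0},
    {"xyz": [0,-22.1,-18.8],"angular": [-0.29,0,0],"fingers": 0},
    {"xyz": [0,-22.1,-18.8],"angular": [-0.29,0,0],"fingers": 0},
    {"xyz": [0,-22.1,-18.8],"angular": [-0.29,0,0],"fingers": 0},
    {"xyz": [0,-22.1,-18.8],"angular": [-0.29,0,0],"fingers": 0},
    {"xyz": [0,-22.1,-18.8],"angular": [-0.29,0,0],"fingers": 0},
    {"xyz": [0,-22.1,-18.8],"angular": [-0.29,0,0],"fingers": 0},
    {"xyz": [0,-22.1,-18.8],"angular": [-0.29,0,0],"fingers": 0},
    {"xyz": [0,-22.1,-18.8],"angular": [-0.29,0,0],"fingers": 0},
  ],
)

```text
clock: 1.1
eef_pos: [0.3712, -0.1619, 0.4047]
tool_rot: [0.181, 0.684, 0.182, -0.683]
contact_force: [1.4, -0.1, -0.3]
gripper_width: 0.0866
```

```bash
python3 -c "
from h import *
rel(g=[.4738,.0365,.20],yaw=-1.05);print(r.read_state()['eef_pos'])"
```

```text
t 1.1 units [ 1.64 -4.85 -7.5 ] ang [-0.001 -0.001  0.001] F [ 1.4 -0.1 -0.3]
[ 0.3712215  -0.16188943  0.40469825]
```

>>> arm_command(
  increments=[
    {"xyz": [1.0,-4.85,-7.5],"angular": [0,0,0],"fingers": 0},
    {"xyz": [1.0,-4.85,-7.5],"angular": [0,0,0],"fingers": 0},
    {"xyz": [1.0,-4.85,-7.5],"angular": [0,0,0],"fingers": 0},
    {"xyz": [1.0,-4.85,-7.5],"angular": [0,0,0],"fingers": 0},
    {"xyz": [1.0,-4.85,-7.5],"angular": [0,0,0],"fingers": 0},
    {"xyz": [1.6,-4.85,-7.5],"angular": [0,0,0],"fingers": 0},
    {"xyz": [1.6,-4.85,-7.5],"angular": [0,0,0],"fingers": 0},
    {"xyz": [1.6,-4.85,-7.5],"angular": [0,0,0],"fingers": 0},
  ],
)

```text
clock: 1.9
eef_pos: [0.4735, 0.0364, 0.3646]
tool_rot: [-0.181, -0.683, -0.182, 0.684]
contact_force: [-0.0, 0.9, 0.2]
gripper_width: 0.0866
```

```bash
python3 -c "
from h import *
s=r.snapshot('side');t=r.snapshot('top')
f=lambda i,k:cv2.resize(cv2.convertScaleAbs(i[:,:,::-1],alpha=1.5),None,fx=k,fy=k,interpolation=cv2.INTER_CUBIC)
cv2.imwrite('pics/m1.png',np.hstack([f(s[140:260,260:360],4),f(t[180:300,210:310],4)]))
rel(g=[.4738,.0365,.153],yaw=-1.05)
st,q=tool();M=q.as_matrix();g=st['eef_pos']+.182*M[:,0]
for y in(-.0435,.0435): print(proj('side',g+y*M[:,1]),g+y*M[:,1])
"
```

```text
t 2.0 units [ 1.94 -0.02 -0.01] ang [-0.003 -0.001  0.001] F [-0.3  0.2 -0. ]
[[314.26691989 212.93861505]] [0.45242252 0.07394387 0.18360325]
[[304.31477569 193.97201742]] [ 0.49551858 -0.00163209  0.18353254]
```

View pics/m1.png

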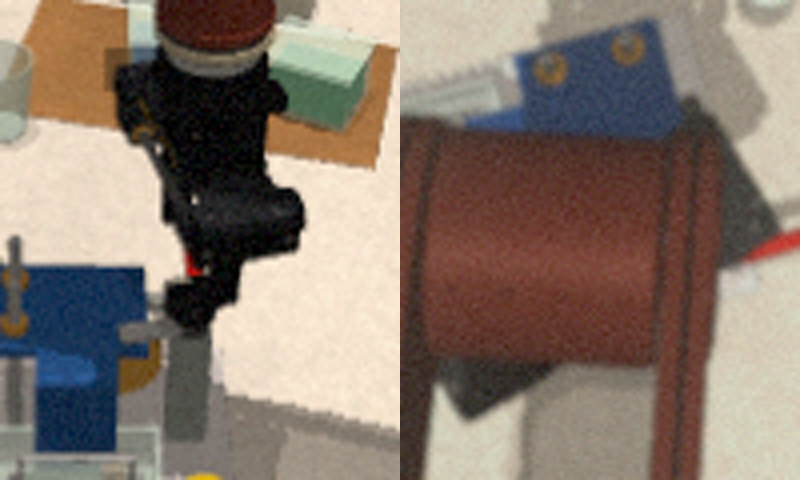

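Fingers hang over the knob, one tip at (225,300). That is about 2 px below where it should project, the same bias the side camera had on the knob, so they agree. Now I descend.

>>> arm_command(
  increments=[
    {"xyz": [0.6,0,0],"angular": [0,0,0],"fingers": 0},
    {"xyz": [1.2,0,0],"angular": [0,0,0],"fingers": 0},
    {"xyz": [1.8,0,0],"angular": [0,0,0],"fingers": 0},
    {"xyz": [1.8,0,0],"angular": [0,0,0],"fingers": 0},
    {"xyz": [1.8,0,0],"angular": [0,0,0],"fingers": 0},
  ],
  force=15,
)

```text
clock: 2.5
eef_pos: [0.474, 0.0354, 0.3213]
tool_rot: [0.18, 0.684, 0.181, -0.683]
contact_force: [0.2, 0.5, 0.5]
gripper_width: 0.0868
```

>>> arm_command(
  increments=[
    {"xyz": [0,0,0],"angular": [0,0,0],"fingers": 1},
    {"xyz": [0,0,0],"angular": [0,0,0],"fingers": 1},
    {"xyz": [0,0,0],"angular": [0,0,0],"fingers": 1},
    {"xyz": [0,0,0],"angular": [0,0,0],"fingers": 1},
    {"xyz": [0,0,0],"angular": [0,0,0],"fingers": 1},
    {"xyz": [0,0,0],"angular": [0,0,0],"fingers": 1},
    {"xyz": [0,0,0],"angular": [0,0,0],"fingers": 1},
    {"xyz": [0,0,0],"angular": [0,0,0],"fingers": 1},
  ],
  force=15,
)

```text
clock: 3.3
eef_pos: [0.4739, 0.0355, 0.3212]
tool_rot: [0.18, 0.684, 0.181, -0.683]
contact_force: [-0.0, -0.1, 0.2]
gripper_width: 0.031
```

```bash
python3 -c "
from h import *
rel(g=[.4738,.0365,.153],yaw=-1.05);s=r.read_state();print(s['wrist_torque'],s['gripper_width'])"
```

```text
t 3.3 units [ 0.17 -0.04 -0.02] ang [-0.004 -0.002  0.001] F [-0.  -0.1  0.2]
[0.00869898 0.00297335 0.00079974] 0.03104326024548628
```

>>> arm_command(
  increments=[
    {"xyz": [0.15,0,0],"angular": [0,0,0],"fingers": 1},
    {"xyz": [0.15,0,0],"angular": [0,0,0],"fingers": 1},
    {"xyz": [0.15,0,0],"angular": [0,0,0],"fingers": 1},
    {"xyz": [0.15,0,0],"angular": [0,0,0],"fingers": 1},
    {"xyz": [0.15,0,0],"angular": [0,0,0],"fingers": 1},
  ],
)

```text
clock: 3.8
eef_pos: [0.4735, 0.0359, 0.3168]
tool_rot: [0.18, 0.684, 0.182, -0.684]
contact_force: [-1.2, 4.4, -3.2]
gripper_width: 0.0139
```

```bash
python3 -c "
from h import *
rel(g=[.4738,.0365,.153],yaw=-1.05);s=r.read_state();print(s['wrist_torque'],s['gripper_width'])"
```

```text
t 3.8 units [-0.01 -0.02 -0.02] ang [-0.004 -0.001  0.002] F [-1.2  4.4 -3.2]
[ 0.80220367  0.26842171 -0.0254007 ] 0.013853820264099582
```

>>> arm_command(
  increments=[
    {"xyz": [0,0,0],"angular": [-0.14,0,0],"fingers": 1},
    {"xyz": [0,0,0],"angular": [-0.28,0,0],"fingers": 1},
    {"xyz": [0,0,0],"angular": [-0.42,0,0],"fingers": 1},
    {"xyz": [0,0,0],"angular": [-0.56,0,0],"fingers": 1},
    {"xyz": [0,0,0],"angular": [-0.7,0,0],"fingers": 1},
    {"xyz": [0,0,0],"angular": [-0.84,0,0],"fingers": 1},
    {"xyz": [0,0,0],"angular": [-0.98,0,0],"fingers": 1},
    {"xyz": [0,0,0],"angular": [-1.12,0,0],"fingers": 1},
    {"xyz": [0,0,0],"angular": [-1.18,0,0],"fingers": 1},
    {"xyz": [0,0,0],"angular": [-1.18,0,0],"fingers": 1},
  ],
)

```text
clock: 4.8
eef_pos: [0.4741, 0.0356, 0.3169]
tool_rot: [0.531, 0.468, 0.531, -0.466]
contact_force: [4.8, 1.0, -6.8]
gripper_width: 0.0139
```

```bash
python3 -c "
from h import *
rel(g=[.4738,.0365,.153],yaw=.13);s=r.read_state();print(s['wrist_torque'],s['gripper_width'],s['joint_pos'])
M=tool()[1].as_matrix();print(np.arctan2(M[1,1],M[0,1])+np.pi/2-.24)"
```

```text
t 4.8 units [-0.   -0.01 -0.04] ang [-0.003 -0.001 -0.002] F [ 4.8  1.  -6.8]
[ 0.06273815 -0.89269922 -0.02478924] 0.013945113435579467 [-9.18554972e-02 -5.89868825e-02  1.99512210e+00  1.95233837e-03
  1.20374618e+00 -2.19251847e-01]
1.4574921579767344
```

>>> arm_command(
  increments=[
    {"xyz": [0,0,0],"angular": [0,0,0],"fingers": 0.6},
    {"xyz": [0,0,0],"angular": [0,0,0],"fingers": 0.6},
    {"xyz": [0,0,0],"angular": [0,0,0],"fingers": 0.6},
    {"xyz": [0,0,0],"angular": [0,0,0],"fingers": 0.6},
    {"xyz": [-1.5,0,0],"angular": [0,0,0],"fingers": 0.6},
    {"xyz": [-3,0,0],"angular": [0,0,0],"fingers": 0.6},
    {"xyz": [-4,0,0],"angular": [0,0,0],"fingers": 0.6},
    {"xyz": [-4,0,0],"angular": [0,0,0],"fingers": 0.6},
  ],
)

```text
clock: 5.6
eef_pos: [0.475, 0.0353, 0.4217]
tool_rot: [0.533, 0.47, 0.528, -0.465]
contact_force: [0.9, -0.8, -0.4]
gripper_width: 0.0349
```

```bash
python3 -c "
from h import *
p=np.load('p.npy');p[1]-=.001;np.save('p.npy',p)
g=W(p,[-95,-140,70])[0];print(g,W(p,[0,-140,165]))
g[2]=.20;rel(g=g,yaw=p[2])"
```

```text
[ 0.49240788 -0.08261457  0.07      ] [[ 0.58472108 -0.06018084  0.165     ]]
t 5.6 units [2.31 0.07 4.77] ang [-0.112  0.001 -0.01 ] F [ 0.9 -0.8 -0.4]
```

>>> arm_command(
  increments=[
    {"xyz": [0,0.07,2],"angular": [-0.11,0,-0.01],"fingers": 0.2},
    {"xyz": [0,0.07,4],"angular": [-0.11,0,-0.01],"fingers": 0.2},
    {"xyz": [0.5,0.07,4.77],"angular": [-0.11,0,-0.01],"fingers": 0.2},
    {"xyz": [2.3,0.07,4.77],"angular": [-0.11,0,-0.01],"fingers": 0.2},
    {"xyz": [2.3,0.07,4.77],"angular": [-0.11,0,-0.01],"fingers": 0.2},
    {"xyz": [2.3,0.07,4.77],"angular": [-0.11,0,-0.01],"fingers": 0.2},
  ],
)

```text
clock: 6.2
eef_pos: [0.4918, -0.0825, 0.3633]
tool_rot: [0.554, 0.437, 0.556, -0.438]
contact_force: [-0.6, 0.7, 1.1]
gripper_width: 0.068
```

```bash
python3 -c "
from h import *
s=r.snapshot('side');t=r.snapshot('top')
f=lambda i,k:cv2.resize(cv2.convertScaleAbs(i[:,:,::-1],alpha=1.5),None,fx=k,fy=k,interpolation=cv2.INTER_CUBIC)
cv2.imwrite('pics/m2.png',np.hstack([f(s[140:260,250:350],4),f(t[165:285,220:320],4)]))
p=np.load('p.npy');g=W(p,[-95,-140,70])[0];rel(g=g,yaw=p[2]);print(r.read_state()['gripper_width'])
"
```

```text
t 6.3 units [ 5.28 -0.03 -0.01] ang [-0.001  0.002 -0.001] F [1.1 0.2 0.3]
0.06888798066207263
```

View pics/m2.png

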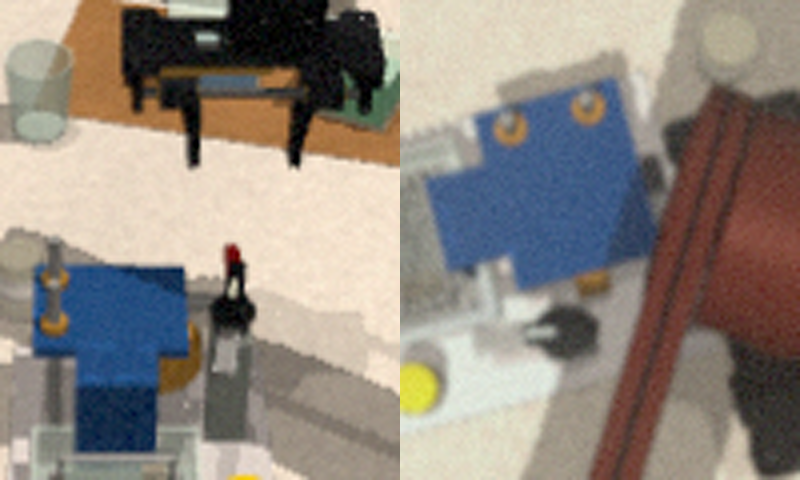

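The toe now lies along +y, well clear of the plate. The open fingers at (193,165) and (295,165) straddle the handle at (232,250), which matches prediction. Descending.

>>> arm_command(
  increments=[
    {"xyz": [1.8,0,0],"angular": [0,0,0],"fingers": 0.2},
    {"xyz": [3.4,0,0],"angular": [0,0,0],"fingers": 0.2},
    {"xyz": [4.5,0,0],"angular": [0,0,0],"fingers": 0.2},
    {"xyz": [5.25,-0.03,0],"angular": [0,0,0],"fingers": 0.2},
    {"xyz": [5.25,-0.03,0],"angular": [0,0,0],"fingers": 0.2},
    {"xyz": [5.25,-0.03,0],"angular": [0,0,0],"fingers": 0.2},
  ],
  force=20,
)

```text
clock: 6.9
eef_pos: [0.4933, -0.0827, 0.2363]
tool_rot: [0.557, 0.437, 0.554, -0.437]
contact_force: [-1.2, 0.4, 0.6]
gripper_width: 0.0695
```

>>> arm_command(
  increments=[
    {"xyz": [0,0,0],"angular": [0,0,0],"fingers": 1},
    {"xyz": [0,0,0],"angular": [0,0,0],"fingers": 1},
    {"xyz": [0,0,0],"angular": [0,0,0],"fingers": 1},
    {"xyz": [0,0,0],"angular": [0,0,0],"fingers": 1},
    {"xyz": [0,0,0],"angular": [0,0,0],"fingers": 1},
    {"xyz": [0,0,0],"angular": [0,0,0],"fingers": 1},
    {"xyz": [0,0,0],"angular": [0,0,0],"fingers": 1},
    {"xyz": [0,0,0],"angular": [0,0,0],"fingers": 1},
    {"xyz": [0,0,0],"angular": [0,0,0],"fingers": 1},
    {"xyz": [0,0,0],"angular": [0,0,0],"fingers": 1},
  ],
  force=20,
)

```text
clock: 7.9
eef_pos: [0.4929, -0.0828, 0.2361]
tool_rot: [0.557, 0.437, 0.555, -0.437]
contact_force: [-3.8, -2.3, 2.2]
gripper_width: 0.0132
```

```bash
python3 -c "
from h import *
p=np.load('p.npy')
s,t=tool();M=t.as_matrix();print(s['gripper_width'],s['contact_force'],s['eef_pos']+.164*M[:,0])
for a in (.2,.4,.6,.8,1,1.2,1.4,1.571): print(a,end=' ');rel(g=W(p,[-95*np.cos(a),-140,70+95*np.sin(a)])[0],yaw=p[2])
"
```

```text
0.01320837078945101 [-3.78401568 -2.28527812  2.16497719] [ 0.49329954 -0.08322844  0.07210979]
0.2 t 7.9 units [-0.67  0.06 -0.01] ang [-0.     0.003 -0.002] F [-3.8 -2.3  2.2]
0.4 t 7.9 units [-1.39  0.29 -0.01] ang [-0.     0.003 -0.002] F [-3.8 -2.3  2.2]
0.6 t 7.9 units [-2.06  0.65 -0.01] ang [-0.     0.003 -0.002] F [-3.8 -2.3  2.2]
0.8 t 7.9 units [-2.64  1.14 -0.01] ang [-0.     0.003 -0.002] F [-3.8 -2.3  2.2]
1 t 7.9 units [-3.11  1.74 -0.  ] ang [-0.     0.003 -0.002] F [-3.8 -2.3  2.2]
1.2 t 7.9 units [-3.45  2.41 -0.  ] ang [-0.     0.003 -0.002] F [-3.8 -2.3  2.2]
1.4 t 7.9 units [-3.65  3.14 -0.  ] ang [-0.     0.003 -0.002] F [-3.8 -2.3  2.2]
1.571 t 7.9 units [-3.71  3.79 -0.  ] ang [-0.     0.003 -0.002] F [-3.8 -2.3  2.2]
```

>>> arm_command(
  increments=[
    {"xyz": [-0.3,0.02,0],"angular": [0,0,0],"fingers": 1},
    {"xyz": [-0.67,0.06,0],"angular": [0,0,0],"fingers": 1},
    {"xyz": [-1.04,0.16,0],"angular": [0,0,0],"fingers": 1},
    {"xyz": [-1.39,0.29,0],"angular": [0,0,0],"fingers": 1},
    {"xyz": [-1.74,0.46,0],"angular": [0,0,0],"fingers": 1},
    {"xyz": [-2.06,0.65,0],"angular": [0,0,0],"fingers": 1},
    {"xyz": [-2.06,0.65,0],"angular": [0,0,0],"fingers": 1},
  ],
  force=20,
)

```text
clock: 8.6
eef_pos: [0.5072, -0.0794, 0.2885]
tool_rot: [0.556, 0.435, 0.556, -0.439]
contact_force: [-12.1, -5.9, 4.0]
gripper_width: 0.0134
```

```bash
python3 -c "
from h import *
p=np.load('p.npy')
s,t=tool();M=t.as_matrix();print(s['gripper_width'],s['contact_force'],s['wrist_torque'])
for a in (.6,.8,1,1.2,1.4,1.571): print(a,end=' ');rel(g=W(p,[-95*np.cos(a),-140,72+95*np.sin(a)])[0],yaw=p[2])
i=r.snapshot('side')
cv2.imwrite('pics/m3.png',cv2.resize(cv2.convertScaleAbs(i[140:290,240:380,::-1],alpha=1.5),None,fx=4,fy=4,interpolation=cv2.INTER_CUBIC))
"
```

```text
0.013399482028751767 [-12.08262486  -5.9360918    3.99507792] [-1.11682444e+00  2.08083882e+00 -8.04616449e-04]
0.6 t 8.6 units [-0.05  0.06 -0.01] ang [0.    0.003 0.005] F [-12.1  -5.9   4. ]
0.8 t 8.6 units [-0.63  0.54 -0.01] ang [0.    0.003 0.005] F [-12.1  -5.9   4. ]
1 t 8.6 units [-1.1   1.14 -0.01] ang [0.    0.003 0.005] F [-12.1  -5.9   4. ]
1.2 t 8.6 units [-1.45  1.81 -0.01] ang [0.    0.003 0.005] F [-12.1  -5.9   4. ]
1.4 t 8.6 units [-1.66  2.54 -0.01] ang [0.    0.003 0.005] F [-12.1  -5.9   4. ]
1.571 t 8.6 units [-1.72  3.19 -0.01] ang [0.    0.003 0.005] F [-12.1  -5.9   4. ]
```

View pics/m3.png

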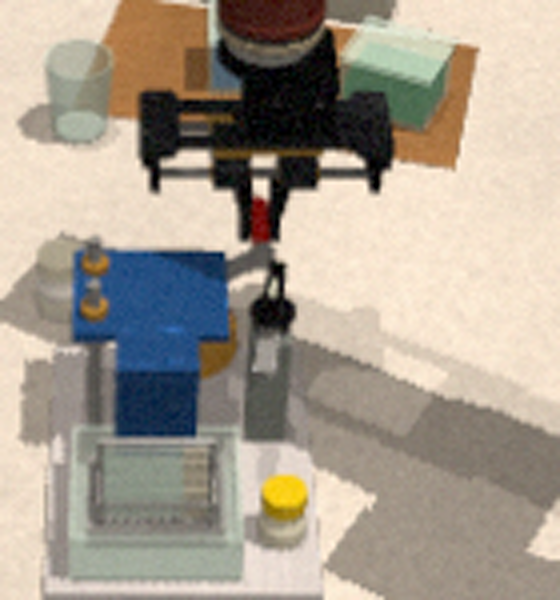

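The handle at (260,220) is held between the fingers, the lever arm is tilted up and the plate has risen. Continuing along the arc.

>>> arm_command(
  increments=[
    {"xyz": [-0.34,0.25,0],"angular": [0,0,0],"fingers": 1},
    {"xyz": [-0.63,0.51,0],"angular": [0,0,0],"fingers": 1},
    {"xyz": [-0.88,0.8,0],"angular": [0,0,0],"fingers": 1},
    {"xyz": [-1.1,1.12,0],"angular": [0,0,0],"fingers": 1},
    {"xyz": [-1.29,1.46,0],"angular": [0,0,0],"fingers": 1},
    {"xyz": [-1.45,1.8,0],"angular": [0,0,0],"fingers": 1},
    {"xyz": [-1.57,2.16,0],"angular": [0,0,0],"fingers": 1},
    {"xyz": [-1.66,2.53,0],"angular": [0,0,0],"fingers": 1},
    {"xyz": [-1.7,2.8,0],"angular": [0,0,0],"fingers": 1},
    {"xyz": [-1.7,2.8,0],"angular": [0,0,0],"fingers": 1},
  ],
  force=20,
)

```text
clock: 9.65
eef_pos: [0.5756, -0.0628, 0.3339]
tool_rot: [0.556, 0.434, 0.556, -0.439]
contact_force: [-8.6, -2.3, 10.9]
gripper_width: 0.0134
```

```bash
python3 -c "
from h import *
p=np.load('p.npy')
s,t=tool();M=t.as_matrix();print(s['gripper_width'],s['contact_force'],s['wrist_torque'])
g=s['eef_pos']+.164*M[:,0];c,n=np.cos(p[2]),np.sin(p[2]);d=g-[p[0],p[1],0];print('local',d[0]*c+d[1]*n,-d[0]*n+d[1]*c,g[2])
rel(g=W(p,[0,-140,165])[0],yaw=p[2])
i=r.snapshot('side')
cv2.imwrite('pics/m4.png',cv2.resize(cv2.convertScaleAbs(i[140:290,240:380,::-1],alpha=1.5),None,fx=4,fy=4,interpolation=cv2.INTER_CUBIC))
"
```

```text
0.013417587028280484 [-8.63137377 -2.25441187 10.85768655] [-0.49447004  1.44875797  0.05401538]
local -0.010412969569273726 -0.14107227308785486 0.1699109632646555
t 9.65 units [ 0.19  0.38 -0.02] ang [0.001 0.004 0.006] F [-8.6 -2.3 10.9]
```

View pics/m4.png

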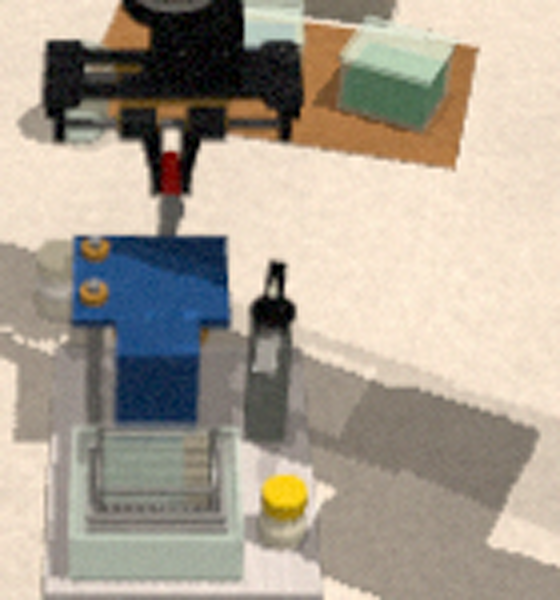

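The lever is nearly upright and held at (172,172). I'll move the last 10 mm.

>>> arm_command(
  increments=[
    {"xyz": [0.08,0.15,0],"angular": [0,0,0],"fingers": 1},
    {"xyz": [0.08,0.28,0],"angular": [0,0,0],"fingers": 1},
    {"xyz": [0.08,0.38,0],"angular": [0,0,0],"fingers": 1},
    {"xyz": [0.08,0.38,0],"angular": [0,0,0],"fingers": 1},
    {"xyz": [0.08,0.38,0],"angular": [0,0,0],"fingers": 1},
    {"xyz": [0.08,0.38,0],"angular": [0,0,0],"fingers": 1},
    {"xyz": [0.08,0.38,0],"angular": [0,0,0],"fingers": 1},
    {"xyz": [0.08,0.38,0],"angular": [0,0,0],"fingers": 1},
  ],
  force=20,
)

```text
clock: 10.5
eef_pos: [0.5844, -0.0607, 0.3346]
tool_rot: [0.556, 0.434, 0.556, -0.44]
contact_force: [-8.5, -2.9, 7.9]
gripper_width: 0.0131
```

```bash
python3 -c "
from h import *
p=np.load('p.npy')
s,t=tool();M=t.as_matrix();print(s['gripper_width'],s['contact_force'],s['clock'],abs(s['joint_vel']).max())
g=s['eef_pos']+.164*M[:,0];c,n=np.cos(p[2]),np.sin(p[2]);d=g-[p[0],p[1],0];print('local',d[0]*c+d[1]*n,-d[0]*n+d[1]*c,g[2])
# where bar centre should appear at angles
for a in(1.4,1.571,1.7): print(a,(proj('side',W(p,[-95*np.cos(a),-115,70+95*np.sin(a)]))-[240,140])*4)
i=r.snapshot('side');j=r.snapshot('top')
f=lambda i:cv2.resize(cv2.convertScaleAbs(i[:,:,::-1],alpha=1.5),None,fx=4,fy=4,interpolation=cv2.INTER_CUBIC)
cv2.imwrite('pics/m5.png',np.hstack([f(i[140:280,240:340]),f(j[140:280,220:320])]))
"
```

```text
0.01314530919554918 [-8.5094841  -2.91551289  7.87844969] 10.5 0.0010715915891695346
local -0.0016164697117483987 -0.14116683101038804 0.1706443423697873
1.4 [[178.02881114 191.37833833]]
1.571 [[156.73125601 189.844436  ]]
1.7 [[140.58691988 190.5782307 ]]
```

View pics/m5.png

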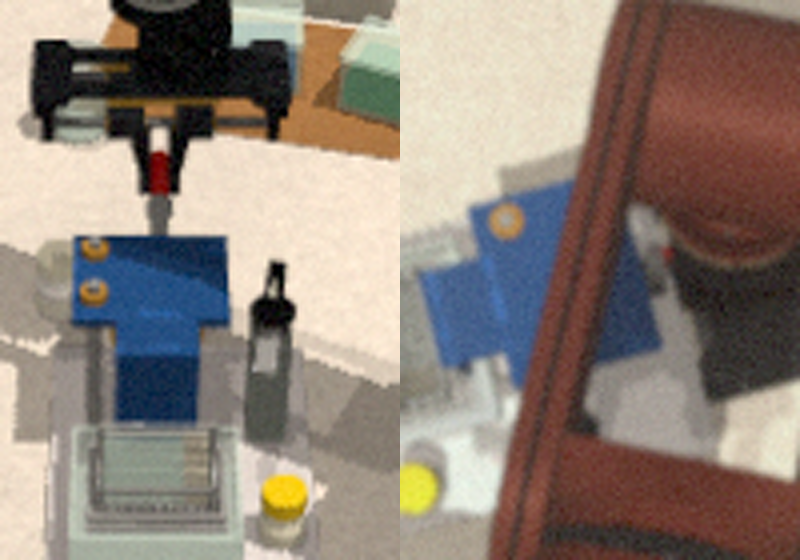

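The bar shows at x≈158 in the side crop, against 157 predicted for upright, and the arm is still. Handing in.

```bash
python3 -c "
from workcell import r
print(r.finish_job())"
```

```text
the job is handed in; nothing more can be done
None
```

I turned the clamp knob to about 1.46 rad, then swung the cam lever upright. I handed the job in at 10.6 s with the gripper still holding the handle. No verdict was reported.

- **Knob:** the 1.46 rad comes from the gripper's own angle. The pictures show the toe well clear of the blue plate.
- **Lever:** the gripper stands about 1.6 mm short of upright by its own pose, which puts the lever at about 1.55 rad. The side picture agrees, with the bar at pixel column 158 against 157 expected for upright.
- **Hold:** the fingers are set to 20 N and closed to 13.1 mm on the 14 mm bar. The force on the tool is about 9 N sideways and 8 N vertically. The arm was still (joint speeds about 0.001 rad/s).
- **Carriage and rack:** the carriage looks raised and the rack upright on its tray. I judged both by eye only and did not measure the carriage height.
- **Bystanders:** those visible in the last pictures had not moved. Dish_c and the amber bottle were outside those close-ups, and the arm did not go near them.

**What disagreed:**
- The two cameras differed by about 10 mm in y. The known finger position showed this to be a bias in the side camera, so I relied mainly on the top camera.
- The base plate's corners did not fit the lifter pose, so I left them out. The other features fitted to about 3 pixels.

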